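# Clip a label holder behind the reagent shelf lip and hold it home

## Task

Take the white label holder out of its small bench stand and slip its lower edge down behind the metal lip along the front of the low reagent shelf, centred in front of the short wide jar. Push it straight down against the sprung strip in the channel until it is fully home, without ramming it, and finish while still holding it pressed down there: do not let go. Leave the jar and the bottles as they stand.

Things in the scene. Friction and masses are not known exactly. Their poses are not given: they have to be found in the camera images.
- holder: Loose white plastic label holder, an upright plate 5 thick (its x) x 90 wide (its y) x 57 high, with a solid grip tab on top 12 thick x 50 wide x 28 high, centred; 85 mm high in all, about 50 g, the same on both faces (a paper card on each). Origin: middle of the lower edge; z up. It starts upright in the stand.
- stand: Fixed grey plastic stand on the bench, base 60 (x) x 110 (y) x 8 mm high, carrying two walls along y, 24 high and 8 thick, tops 32 mm above the bench, with a 7.2 mm slot between them, open at both ends. The holder stands in the slot on the base. Origin: centre of the underside, under the slot; z up.
- shelf: Fixed low white shelf, 380 mm wide (y), front to its -x (the robot). Deck top 75 mm above bench, from x = -110 to +100 mm, a 15 mm rail at its back. Along the front a metal lip 4 mm thick: upright to 62 mm above bench, rear face at x = -119 mm, then flared outwards 45 degrees up to about 72 mm. Between lip and deck edge a 9 mm channel, open above, with a sprung strip in it. Origin: centre of underside; z up.
- slot (a point): Midway across the channel, middle of the shelf's width, 62 mm above the bench (top of the lip's upright part, 14 mm above the strip at rest). Axes as the shelf's: y along the channel, x square to it, away from the robot, z up. The channel runs 186 mm to either side along y.
- strip (a joint): Travel of the black sprung strip in the channel, m: 0 up at rest (its top 48 mm above the bench), 0.008 fully down at its stop (40 mm above the bench). About 4 N starts it, 10 N takes it to the stop; it springs back when let go. It runs the whole width of the shelf and sinks level wherever it is pressed.
- jar: Loose short wide glass jar with a white lid, 84 mm diameter, 75 mm high, standing on the shelf deck 150 mm behind the channel, in one of three places 115 mm apart. Origin: centre of the underside; axes parallel to the shelf's. The holder goes straight in front of it (same y along the shelf).
- bottle_a: Loose glass bottle with a blue cap, 66 mm diameter, 145 mm high, standing on the deck in another of the places. Origin: centre of the underside.
- bottle_b: A bottle like bottle_a in the third place. Origin: centre of the underside.
Things that resemble listed ones, but are neither listed nor needed, are in the scene too. What is meant by the stand is not brown, pink or purple, and is the smaller of those in its own colour.

How it is judged (in metres and radians):
On the way, in this order (a step that is already met when the one before it is completed fails the run):
1. the label holder is lifted clear of its stand (height (world z) of holder above 0.04 m and contact force between holder and stand below 0.1 N), for 0.2 s.
2. its lower edge is behind the lip, in front of the jar (x of holder in the frame of slot between -0.005 and 0.005 m and y of holder in the frame of jar between -0.025 and 0.025 m and angle between holder's own z axis and vertical below 0.15 rad and angle between the y axis of holder and the y axis of shelf, either way round below 0.12 rad and z of holder in the frame of slot below -0.005 m), for 0.1 s.
At the end, for the whole second after the job is handed in: Robot still touches the holder (over 1 N); strip held down over 6 of its 8 mm; lower edge over 18 mm below the slot point, within 5 mm of the channel's middle and 25 mm of the jar's centre along the shelf; upright within 0.15 rad, parallel to the channel within 0.12 rad, still (x of holder in the frame of slot between -0.005 and 0.005 m and y of holder in the frame of jar between -0.025 and 0.025 m and angle between holder's own z axis and vertical below 0.15 rad and angle between the y axis of holder and the y axis of shelf, either way round below 0.12 rad and value of joint strip above 0.006 m and z of holder in the frame of slot below -0.018 m and contact force between the fingers and holder above 1 N and linear speed of holder below 0.02 m/s); the arm keeps its last pose, push and grip.
It fails at once if a bottle or the jar is moved by more than 15 mm or tipped (distance of any of bottle_a, bottle_b, jar from where it was at the start of the episode above 0.015 m or angle between any of bottle_a, bottle_b, jar's own z axis and vertical above 0.3 rad).
It fails at once if the holder is rammed against the shelf with more than 80 N (contact force between holder and shelf above 80 N).
It also fails if it takes over 38 s, if anything falls off the work surface, if the arm or the gripper's body presses on something with over 40 N, if the wrist force passes 120 N, or if a joint passes its speed limit or range.

## Robot

A 6-joint arm with a two-finger parallel gripper is mounted at the origin on the work surface. World frame = base frame: x ahead of the robot, y to its left, z up, the work surface at z = 0. Lengths are in mm, angles in rad, forces in N, time in s.
With the tool pointing down it reaches from about 275 to 825 mm from the base axis. Payload 5.2 kg.
Tool frame: the origin (TCP) lies at the very end of the fingers, on their centre line; the grasp point (between the pads) lies 19 mm behind it; z points along the fingers, y is the line along which they close (so a half turn about z gives the same grasp; the last joint's range is limited). The gripper opens to 93 mm and grips with 3 to 60 N. Pads are 15 mm wide; open, the fingers measure 128 mm over their backs; the gripper's body (75 mm by 188 mm) begins 65 mm behind the grasp point.
Start: joints at [-1.381, 0.259, 1.535, -0, 1.348, -0.203], TCP at [210.548, -508.109, 218.653] pointing down, gripper open.
Joint ranges: [-3.14, 3.14], [-0.91, 2.08], [0.19, 2.58], [-1.22, 4.36], [0.22, 2.71], [-3.12, 3.12]. Speed limits (rad/s): [2.57, 2.57, 3.14, 3.14, 3.14, 3.14].

## Interface

Orientations are given as [roll, pitch, yaw] about the fixed x, y, z axes, in that order (R = Rz(yaw) Ry(pitch) Rx(roll)).
In Python, from bench import robot gives the robot as it stands. The module is installed in compiled form; this text tells all that it offers. Calls block until the motion is done:
- robot.move_ptp(position, orientation): joint-space move of the TCP to a pose.
- robot.move_linear(position, ori=None, speed=150, f_stop=None): straight line of the TCP; ori=None keeps the orientation; speed is the mean speed in mm/s. With f_stop (N) it stops when the force on the tool has changed by that much, and returns True; else False.
- robot.move_j(angles): joint-space move.
- robot.move_gripper(opening): opening from 0.0 (shut) to 1.0 (fully open); the grip force is fixed at half the most; returns when the fingers have stopped.
- robot.sleep(seconds).
- robot.inverse_kinematics(position, orientation): joint angles nearest the present ones, or None.
- robot.get_image(name): name is "scene" or "top"; returns a dict with "img" (420x560x3 uint8, blue, green, red), "fovy" (degrees; the focal length in pixels is half the picture's height over the tangent of half this angle, whatever the lens; pixels are square), "cx", "cy" (the principal point, pixels), "k1" (the pictures are not rectified: a ray, as slopes to the right and down, at radius r is drawn at 1 + k1 r^2 times it, then the intrinsics apply), "eye" and "orientation" of the camera in the world. Camera axes: x right, y down, z forward; pixel columns grow to the right and rows downward; lengths in mm; the calibration is good to about 2 mm. A picture is of the moment at which its call begins. There is no depth.
A pose or a line that the arm cannot do raises robot.MotionError and nothing moves.
- robot.hand_in(): hands the job in; it is judged then, once.
Readings, each from a call of its own:
- robot.current_t(): time.
- robot.current_qpos(): joint angles.
- robot.current_joint_vel(): joint speeds.
- robot.current_joint_efforts(): joint torques, N m.
- robot.current_tcp_pos(): TCP position.
- robot.current_eef_rot(): TCP orientation.
- robot.current_contact_force(): force on the tool from outside, world axes, zero at the start.
- robot.current_ft_torque(): the same for the moment, N m.
- robot.current_gripper_width(): opening from 0.0 (shut) to 1.0 (fully open).
- robot.current_finger_force(): force on a finger pad.
Only numpy, scipy, OpenCV 4.12 (cv2) and the standard library are available. Lean on these libraries where they do the work, as an engineer would, in place of code of your own. Each camera call takes 0.05 s, during which the arm holds its last target. There are 200 camera calls.

## Working session

There is one attempt and no reset: what is moved stays moved. The work goes in short steps, each a Python script; the robot and the scene stay as the last script left them, time stands still between calls to the robot, and variables do not carry over. Pictures are saved under pics/ and viewed, at most 10 in all, crops included, and the job is handed in when it is done.

```bash
mkdir -p pics
cat > h.py <<'E'
import numpy as np, cv2
from scipy.spatial.transform import Rotation as Ro
from bench import robot
def K(c):
    f=210/np.tan(np.radians(c["fovy"])/2); return f
def ray(c,u,v):
    f=K(c); d=np.array([(u-c["cx"])/f,(v-c["cy"])/f]); s=d.copy()
    for _ in range(20): s=d/(1+c["k1"]*(s@s))
    R=Ro.from_euler('xyz',c["orientation"]).as_matrix()
    return np.array(c["eye"],float), R@np.array([s[0],s[1],1])
def onz(c,u,v,z):
    e,d=ray(c,u,v); return e+d*(z-e[2])/d[2]
def proj(c,p):
    R=Ro.from_euler('xyz',c["orientation"]).as_matrix(); q=R.T@(np.array(p,float)-np.array(c["eye"])); s=q[:2]/q[2]
    s=s*(1+c["k1"]*(s@s)); return s*K(c)+[c["cx"],c["cy"]]
E
python3 - <<'E'
from h import *
import pickle
for n in("scene","top"):
    c=robot.get_image(n); cv2.imwrite(f"pics/{n}.png",c["img"]); pickle.dump(c,open(n+".pkl","wb"))
    print({k:v for k,v in c.items() if k!="img"})
E
```

```text
{'fovy': 48.37065888447049, 'cx': 286.4958850327933, 'cy': 212.84810559135417, 'k1': -0.13652653053642805, 'eye': array([1050.44617754, -243.81186099, 1027.62602174]), 'orientation': array([-2.53748144, -0.0099706 ,  0.99531185])}
{'fovy': 48.2284446262004, 'cx': 270.58130643406054, 'cy': 211.52565089552584, 'k1': -0.021070014591577847, 'eye': array([ 382.9673316 ,  116.51771397, 1099.34277839]), 'orientation': array([-3.03229401e+00, -9.94195148e-05, -1.57756363e+00])}
```

View pics/scene.png

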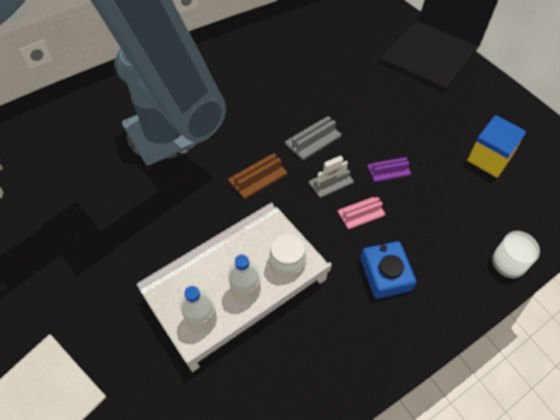

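View pics/top.png

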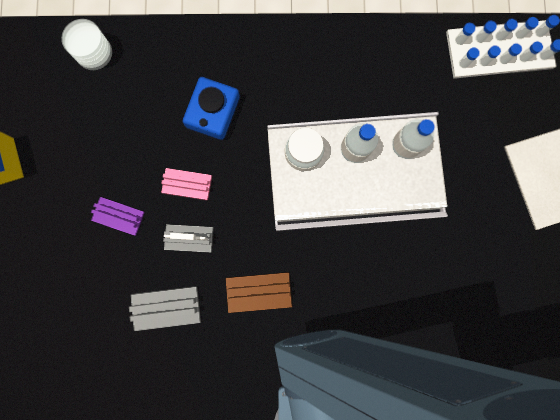

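Scene/top: the shelf is at top (357,165) with the jar at (305,148) in its left place and bottles at (362,142) and (416,137). Stand candidates in top:
- brown (259,292), pink (187,184) and purple (117,215) are excluded by colour.
- grey large (165,308) is empty.
- grey small (189,238) has the white holder in it, so it fits: grey and the smaller of the two.

Next is one confirming crop, plus measurements.

Run:
```python
from h import *
import pickle
t=pickle.load(open("top.pkl","rb")); im=t["img"]
a=cv2.resize(im[215:260,155:225],(560,360),interpolation=cv2.INTER_CUBIC)
b=cv2.resize(im[100:240,255:455],(800,560)[:2] if 0 else (343,240),interpolation=cv2.INTER_CUBIC)
o=np.zeros((600,560,3),np.uint8); o[:360]=a; o[360:,:343]=b
cv2.imwrite("pics/crop.png",o)
hsv=cv2.cvtColor(im,cv2.COLOR_BGR2HSV)
g=((hsv[...,1]<60)&(hsv[...,2]>70)).astype(np.uint8)
n,l,s,ce=cv2.connectedComponentsWithStats(g)
for i in range(1,n):
    if s[i,4]>300: 
        r=cv2.minAreaRect(np.argwhere(l==i)[:,::-1].astype(np.float32)); bx=cv2.boxPoints(r)
        print(s[i],np.round(r[0]),np.round(r[1]),round(r[2],1)); 
        if s[i,4]<5000 and 200<ce[i][1]<340: print("  z8",[onz(t,*p,8)[:2].round() for p in bx])
        if s[i,4]>10000: print("  box",bx.round(1).tolist())
sub=im[215:260,155:225].max(2); 
w=(im.min(2)>185).astype(np.uint8); w[:220]=0;w[256:]=0;w[:,:160]=0;w[:,218:]=0
p=np.argwhere(w)[:,::-1].astype(np.float32); r=cv2.minAreaRect(p); print("white",len(p),r,[onz(t,*q,93)[:2].round(1) for q in cv2.boxPoints(r)])
print(sub[12:34:1,15:55:3])
```

```text
[   0    0  560   17 8000] [280.   8.] [ 16. 559.] 90.0
[  61   19   51   51 1845] [87. 44.] [55. 39.] 47.0
[ 446   20  111   59 4236] [501.  49.] [ 50. 107.] 84.4
[  267   112   181   119 17423] [357. 171.] [106. 174.] 85.4
  box [[266.29998779296875, 124.5], [439.3999938964844, 110.5999984741211], [447.8999938964844, 216.60000610351562], [274.8999938964844, 230.60000610351562]]
[ 504  128   56  102 3836] [545. 179.] [90. 58.] 71.6
[ 163  224   50   29 1234] [187. 238.] [49. 26.] 3.3
  z8 [array([416., 368.]), array([476., 366.]), array([469., 252.]), array([409., 255.])]
[ 129  287   72   44 2501] [164. 309.] [37. 70.] 83.7
  z8 [array([314., 447.]), array([331., 288.]), array([247., 278.]), array([230., 436.])]
white 165 ((184.02919006347656, 236.0330810546875), (40.10923767089844, 5.676424026489258), 3.5763344764709473) [array([438.6, 345.3]), array([450.8, 344.7]), array([444.8, 258.5]), array([432.7, 259.2])]
[[165 163 164 164 163 164 162 162 163 163 163 160 159 174]
 [166 164 164 165 164 162 161 162 160 164 162 161 161 161]
 [166 163 165 164 161 163 162 163 163 164 162 162 162
[... 427 characters left out ...]
4 253 253 254 253 253 253 145 175 252 253  96  74]
 [223 246 247 253 253 253 253 253 141 177 252 253 137  90]
 [169 163 162 159 197 191 228 247 144 142 176 182 138 100]
 [167 168 165 170 167 167 166 164 158 166 157 144 153  87]
 [168 167 169 167 168 167 168 167 167 166 163 163 165 102]
 [143 143 122 125 144 164 168 168 165 166 164 164 165  86]
 [166 168 168 167 168 143 123 144 140 123 143 164 166  87]
 [169 169 168 169 167 166 168 167 165 166 166 142 121 100]
 [167 170 168 168 168 169 165 166 166 165 166 164 164 165]
 [170 168 168 168 168 166 167 167 166 167 168 166 166 166]
 [169 168 169 169 170 168 166 166 166 166 166 164 166 166]
 [170 170 169 168 168 169 168 165 168 167 167 166 165 166]]
```

View pics/crop.png

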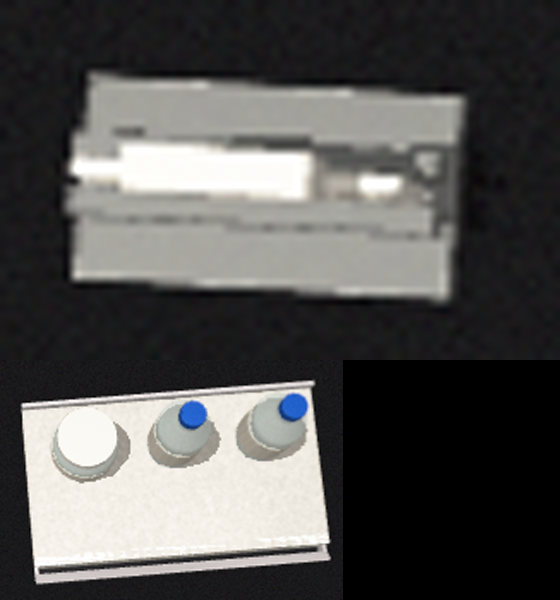

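The crop confirms the small grey stand. The white tab spans u 169.8–194.4 at v≈236.4 in the top picture, and the jar is the left one. Next I measure the shelf edge, the jar and the tab.

Run:
```python
from h import *
import pickle
t=pickle.load(open("top.pkl","rb")); im=t["img"]; G=im.min(2).astype(float)
print(G[200:234,300].astype(int),G[200:234,400].astype(int))
up=[];lo=[];bk=[]
for u in range(290,432,3):
    v0=int(round(222.5-(u-290)*0.078)); 
    col=G[:,u]; seg=col[v0-12:v0+10]; k=v0-12+int(seg.argmin())
    a=k
    while col[a]<140:a-=1
    up.append((u,a+(col[a]-140)/(col[a]-col[a+1])))
    a=k
    while col[a]<120:a+=1
    lo.append((u,a-(col[a]-120)/(col[a]-col[a-1])))
def line(P,z,n):
    X=np.array([onz(t,*p,z)[:2] for p in P]); q=np.polyfit(X[:,1],X[:,0],1); r=X[:,0]-np.polyval(q,X[:,1])
    k=abs(r)<1.5; q=np.polyfit(X[k,1],X[k,0],1); print(n,"yaw",-np.arctan(q[0]),"x0",q[1],"rms",r.std(),k.sum(),X[0],X[-1]); return q
q=line(up,75,"deck"); line(lo,72,"lip")
# jar lid
w=(im.min(2)>238).astype(np.uint8); w[:120]=0;w[175:]=0;w[:,:280]=0;w[:,330:]=0
n,l,s,ce=cv2.connectedComponentsWithStats(w); i=1+s[1:,4].argmax()
c,r=cv2.minEnclosingCircle(np.argwhere(l==i)[:,::-1].astype(np.float32)); print(s[i],c,r,"jar",onz(t,*c,150),"r",r*1.0*(1099-150)/K(t))
j=onz(t,*c,150)[:2]; psi=-np.arctan(q[0]); X=np.array([np.cos(psi),np.sin(psi)]);Y=np.array([-X[1],X[0]])
e=np.array([np.polyval(q,0),0]); print("jar-to-channel",(j-e)@X+4.5)
for s_ in(169.75,194.4): print("tab end",onz(t,s_,236.4,93))
print("tab c",onz(t,182.05,236.3,93))
for P in [(278,229),(446,216),(268,125),(438,115)]: print(P,onz(t,*P,72))
```

```text
[237 236 233 235 232 232 235 234 235 234 233 233 233 250 251 251 251 234
 208 123  67  48  43 204 195 198 197 202 160  38  22  23  24  23] [226 230 232 230 228 230 228 229 229 230 181 122  59  36  35 197 195 201
 197 205 114  26  22  22  23  22  21  24  26  24  28  23  25  25]Traceback (most recent call last):
  File "<stdin>", line 13, in <module>
IndexError: index 420 is out of bounds for axis 0 with size 420
```

```bash
cat > m.py <<'E'
from h import *
import pickle
t=pickle.load(open("top.pkl","rb")); im=t["img"]; G=im.min(2).astype(float)
up=[];lo=[]
for u in range(285,436,3):
    v0=int(round(221.5-(u-300)*0.085)); 
    col=G[:,u]; k=v0-2+int(col[v0-2:v0+3].argmin())
    a=k
    while col[a]<140:a-=1
    up.append((u,a+(col[a]-140)/(col[a]-col[a+1])))
    a=k
    while col[a]<120:a+=1
    lo.append((u,a-(col[a]-120)/(col[a]-col[a-1])))
def line(P,z,n):
    X=np.array([onz(t,*p,z)[:2] for p in P]); q=np.polyfit(X[:,1],X[:,0],1); r=X[:,0]-np.polyval(q,X[:,1])
    k=abs(r)<1.5; q=np.polyfit(X[k,1],X[k,0],1); print(n,"yaw",-np.arctan(q[0]),"x0",q[1],"rms",r.std(),k.sum(),X[0],X[-1]); return q
q=line(up,75,"deck"); line(lo,72,"lip")
w=(im.min(2)>238).astype(np.uint8); w[:120]=0;w[175:]=0;w[:,:280]=0;w[:,330:]=0
n,l,s,ce=cv2.connectedComponentsWithStats(w); i=1+s[1:,4].argmax()
c,r=cv2.minEnclosingCircle(np.argwhere(l==i)[:,::-1].astype(np.float32)); print(s[i],c,r,"jar",onz(t,*c,150),"r",r*1.0*(1099-150)/K(t))
j=onz(t,*c,150)[:2]; psi=-np.arctan(q[0]); X=np.array([np.cos(psi),np.sin(psi)]);Y=np.array([-X[1],X[0]])
e=np.array([q[1],0]); d=(j-e)@X+4.5; print("jar-to-channel",d,"slot pt at jar",j-d*X)
for s_ in(169.75,194.4): print("tab end",onz(t,s_,236.4,93))
print("tab c",onz(t,182.05,236.3,93))
for P in [(278,229),(446,216),(268,125),(438,115)]: print(P,onz(t,*P,72))
E
python3 m.py
```

```text
deck yaw 0.07412291534644715 x0 483.07557342594134 rms 0.3613854590445612 51 [476.87434304  84.16911492] [ 501.09953187 -246.80870271]
lip yaw 0.073363502276187 x0 474.4219294875135 rms 0.2643170710549554 51 [468.73597705  84.15928471] [ 492.71021432 -247.47826207]
[289 128  34  34 893] (305.3888854980469, 144.1666717529297) 16.910350799560547 jar [626.88449149  42.7383468  150.        ] r 34.20649505546148
jar-to-channel 151.0790317770575 slot pt at jar [476.22029943  31.5501801 ]
tab end [441.11960836 332.57426146  93.        ]
tab end [440.78360736 279.56966025  93.        ]
tab c [441.16748575 306.12036072  93.        ]
(278, 229) [457.0214974   99.63698705  72.        ]
(446, 216) [ 483.14934536 -271.46702759   72.        ]
(268, 125) [691.59563559 120.13529857  72.        ]
(438, 115) [ 712.81279907 -264.56866116   72.        ]
```

Run:
```python
from h import *
P=np.pi
hy=-0.061; sy=0.074
T=np.array([441.2,306.5])
best=[]
for o in(P/2,-P/2):
    q=robot.inverse_kinematics([*T,60],[P,0,hy+o]); q2=robot.inverse_kinematics([476.2,31.6,100],[P,0,sy+o]); print(o,np.round(q,2) if q is not None else None,np.round(q2,2) if q2 is not None else None)
    best.append((abs(q[5]),o))
o=min(best)[1]
p=robot.current_tcp_pos(); robot.move_linear([p[0],p[1],340])
robot.move_ptp([*T,300],[P,0,hy+o])
robot.move_gripper(0.45)
robot.move_linear([*T,130])
c=robot.get_image("scene"); cv2.imwrite("pics/above.png",cv2.resize(c["img"][80:260,230:430],(800,720))[:600])
print(o,robot.current_t(),robot.current_tcp_pos(),robot.current_eef_rot(),robot.current_gripper_width(),proj(c,[441.2,306.5,93]))
```

```text
1.5707963267948966 [ 0.4   0.4   1.77 -0.    0.98  0.46] [-0.17  0.25  1.87 -0.    1.02 -0.24]
-1.5707963267948966 [ 0.4   0.4   1.77  0.    0.98 -2.68] [-0.17  0.25  1.87 -0.    1.02  2.9 ]
1.5707963267948966 6.325 [441.8861959  306.79955915 130.9944012 ] [ 3.13979933e+00 -8.88048740e-04  1.50983525e+00] 0.4491659309243698 [332.24543361 161.50493862]
```

View pics/above.png

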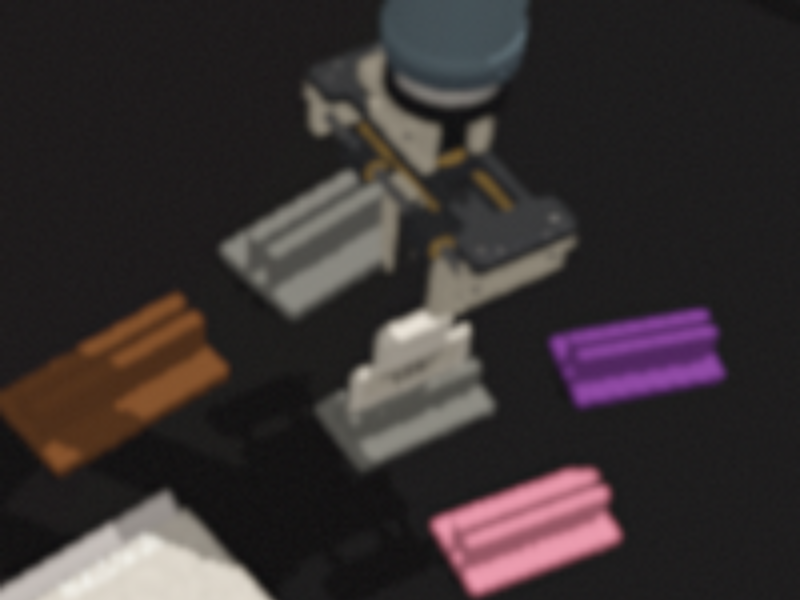

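The picture shows the fingers straddling the tab, whose top is at crop (415,328), i.e. scene (333.7,162). The prediction was (332.2,161.5), so they agree and I can grasp.

Run:
```python
from h import *
P=np.pi
print(robot.move_linear([441.5,306.5,60],speed=80,f_stop=6),robot.current_tcp_pos())
robot.move_gripper(0.0)
print(robot.current_gripper_width()*93,robot.current_finger_force(),robot.current_contact_force())
p=robot.current_tcp_pos(); robot.move_linear([p[0],p[1],150],speed=70)
print(robot.current_gripper_width()*93,robot.current_finger_force(),robot.current_contact_force())
robot.sleep(.2)
robot.move_ptp([476.0,31.6,165],[P,0,0.074+P/2])
print(robot.current_t(),robot.current_tcp_pos(),robot.current_eef_rot(),robot.current_contact_force())
c=robot.get_image("scene"); cv2.imwrite("pics/ab2.png",cv2.resize(c["img"][170:320,180:380],(800,600),interpolation=cv2.INTER_CUBIC))
x=robot.current_tcp_pos()
for z in(0,57):
  for y in(-45,45): print(z,y,(proj(c,[x[0]-y*.074,x[1]+y,x[2]-52+z])-[180,170])*4)
```

```text
False [441.92800995 306.69850052  60.45491587]
11.615137219016576 30.000123381614685 [ 0.21970472 -0.32010751  1.66325844]
11.914772014903223 29.999905228614807 [ 0.19990576  0.44405634 -0.26288282]
10.6417 [476.02470303  32.25096839 165.01077058] [ 3.14144914e+00 -5.10651676e-04  1.64465520e+00] [-0.39084565  0.06727429  0.49084273]
0 -45 [211.60354486 207.02812842]
0 45 [336.53431748 132.25547057]
57 -45 [203.05031407 150.98197941]
57 45 [333.66370085  74.54767893]
```

View pics/ab2.png

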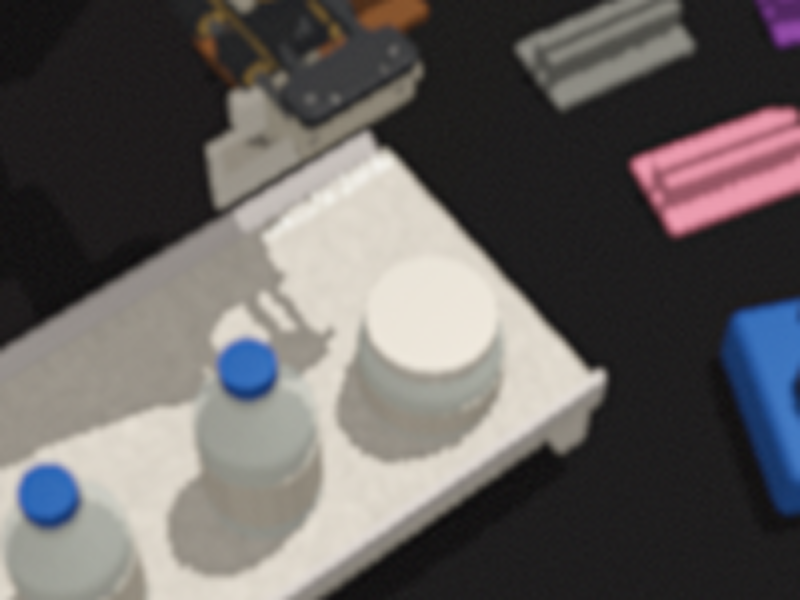

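The picture shows the holder upright in the grip. Its lower right corner is at crop (217,209) against a prediction of (212,207), so it is about 2 mm off in y, which is harmless. It is lined up in front of the jar (430,320). I bias slightly towards the flared lip and descend guarded.

Run:
```python
from h import *
robot.move_linear([475.6,30.6,135],speed=60)
print(robot.current_contact_force())
for _ in range(1):
    r=robot.move_linear([475.6,30.6,103],speed=25,f_stop=4)
    print(r,robot.current_tcp_pos(),robot.current_contact_force(),robot.current_ft_torque(),robot.current_t(),robot.current_gripper_width()*93)
c=robot.get_image("top"); cv2.imwrite("pics/t3.png",cv2.resize(c["img"][100:250,250:450],(800,600),interpolation=cv2.INTER_CUBIC))
```

```text
[ 0.65486101 -0.16005311 -0.0887892 ]
False [475.73573538  30.56716828 103.16673733] [-0.20208215  0.06155231 -0.33927399] [-0.00612075 -0.0864914   0.01590182] 12.775 11.818615923755258
```

View pics/t3.png

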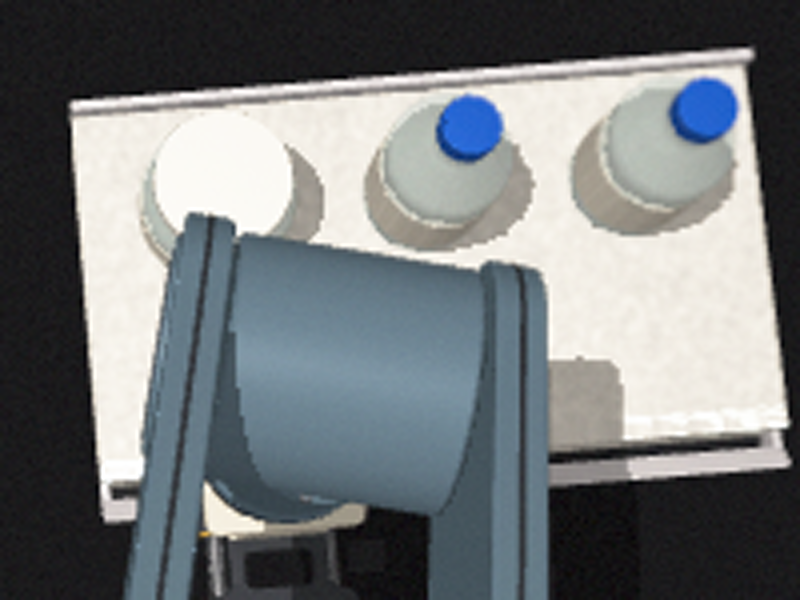

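No contact with the lower edge near z≈51, so it is inside the channel; the picture shows the arm covering the spot (300,480) and the jar and bottles undisturbed. Now I press down.

Run:
```python
from h import *
robot.sleep(.2)
for z in np.arange(101,87,-1.0):
    r=robot.move_linear([475.6,30.6,z],speed=8,f_stop=8)
    robot.sleep(.1)
    f=robot.current_contact_force(); print(z,r,robot.current_tcp_pos().round(1),np.round(f,1),round(robot.current_t(),1))
    if f[2]>15: break
c=robot.get_image("scene"); cv2.imwrite("pics/s4.png",cv2.resize(c["img"][170:320,180:380],(800,600),interpolation=cv2.INTER_CUBIC))
```

```text
101.0 False [475.6  30.6 101. ] [ 0.2 -0.1 -0.2] 13.5
100.0 False [475.8  30.6 100.1] [ 0.4 -0.7  0.4] 13.9
99.0 False [475.8  30.6  99.2] [-1.   1.1  4.2] 14.3
98.0 False [475.8  30.6  98.1] [-0.2  1.4  5.4] 14.7
97.0 False [475.8  30.6  97.1] [0.6 0.9 5.2] 15.0
96.0 False [475.8  30.6  96.2] [-0.8  1.4  6.2] 15.4
95.0 False [475.8  30.6  95.2] [-0.9  1.2  6.6] 15.8
94.0 False [475.8  30.6  94.3] [-1.1  0.9  6.6] 16.1
93.0 False [475.8  30.6  93.4] [-0.6  1.9  7.4] 16.5
92.0 False [475.8  30.6  92.5] [-0.5  0.7  8.4] 16.9
91.0 False [475.9  30.7  91.8] [-1.4  2.1 11.7] 17.3
90.0 True [475.9  30.7  91.9] [-2.2  0.1  8.4] 17.6
89.0 True [475.9  30.7  92. ] [-2.2 -0.7  8.6] 17.9
88.0 True [475.8  30.7  92. ] [-2.1 -0.4  8.4] 18.3
```

View pics/s4.png

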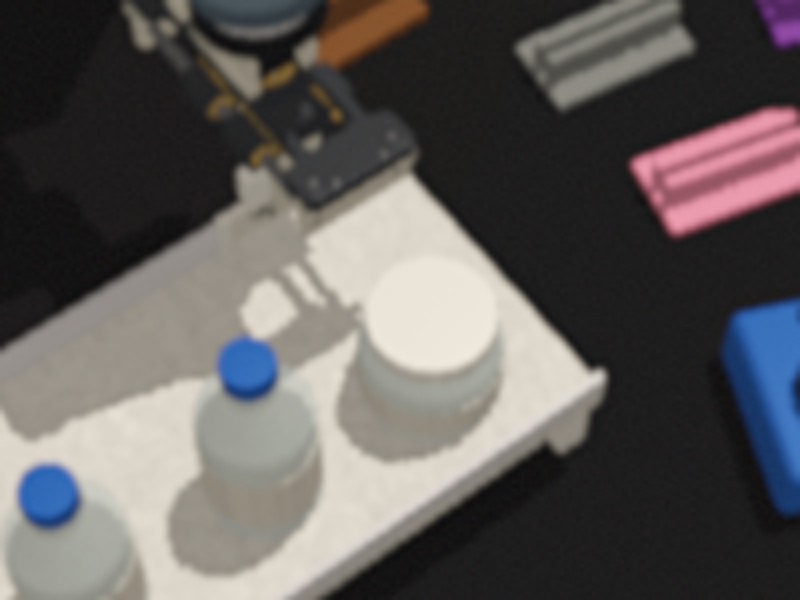

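The strip yielded from TCP z≈99.5 and hit its stop at 91.8. The picture shows the holder seated behind the lip at crop (260,210), in front of the jar (430,320), which has not moved. I settle with a firm press and hand in.

Run:
```python
from h import *
robot.move_linear([475.6,30.6,91.0],speed=8)
robot.sleep(.5)
print(robot.current_tcp_pos().round(1),robot.current_contact_force().round(1),robot.current_finger_force(),robot.current_t(),robot.current_eef_rot())
print(robot.hand_in())
```

```text
[475.8  30.7  91.8] [-2.4  1.5 11.8] 30.002224445343018 19.1083 [3.13837280e+00 7.27336719e-05 1.64512351e+00]
the job is handed in; nothing more can be done
None
```

The job is handed in at 19.1 s: the holder is behind the lip in front of the jar and still gripped at 30 N, with about 12 N pressing the strip down to its stop; the jar and bottles look unmoved in the last picture, but no verdict came back.

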